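# Fit the new brake pad into its bracket

## Task

Two brake pads lie on the bench. Take the new one (thick pale lining, black back plate) and, with its lining facing up, push its two ears down between the spring clips in the slots of the dark iron bracket until the pad sits flat and fully home on the bracket, then let go. Press it in steadily; do not drop or slam it in. Leave the worn pad (thin dark lining, rusty plate) lying where it is.

Things in the scene. Friction and masses are not known exactly. Their poses are not given: they have to be found in the camera images.
- new_pad: New brake pad, loose, 0.2 kg. Black back plate 44 wide (x) x 86 long (y) x 6 mm; at mid of each short end an ear 16 wide, 18 long, 6 thick (122 over ears). Pale lining on top, 11 thick, 44 wide, 78 long, groove across its middle; 17 high in all. Grip across the flat long sides, 44 apart. Origin: centre of underside, z up; fits either way round.
- worn_pad: Worn brake pad, loose, same outline and axes as the new one, but rusty brown plate and a dark lining only 3 mm thick (9 mm high in all). Not to be used. Origin: centre of the underside.
- bracket: Dark iron bracket bolted down, 70 (x) x 194 (y) x 56 mm high. Origin: centre of underside; y along the line of its two slots, z up. Pillars at y = +-51 to +-77, 54 wide, 46 high, each with a slot open above and inward, back at y = +-69 (pad has 8 mm end play each way). Between them only a bar 34 wide (x), 12 high, so the seated pad's long sides are free for fingers.
- seat (a point): On the bracket, 25 mm above the bench: underside centre of a seated pad, ears on the ledges; axes as the bracket's. In each slot two bright spring clips face each other in x: 32 mm apart at the mouth (31 mm above this point), 13 at the narrowest (11 above), 19 below. Each yields 8 mm; 6 to 10 N pushes the ears past (pad's weight is not enough).

How it is judged (in metres and radians):
At the end, for the whole second after the job is handed in: New pad at rest in the bracket, lining up, flat within 4.5 degrees, underside within 3 mm of the ledge height, centre within 10 mm of the seat sideways, length along the slots within 10 degrees either way round; worn pad not moved (horizontal distance between new_pad and seat below 0.01 m and z of new_pad in the frame of seat between -0.003 and 0.003 m and angle between the y axis of new_pad and the y axis of seat, either way round below 0.17 rad and angle between new_pad's own z axis and vertical below 0.08 rad and linear speed of new_pad below 0.02 m/s); the robot touches nothing.
It fails at once if the worn pad is moved more than 30 mm from where it lay (distance of worn_pad from where it was at the start of the episode above 0.03 m).
It fails at once if the new pad is dropped or slammed into the bracket: faster than 0.5 m/s within 40 mm sideways and 50 mm above the seat (linear speed of new_pad above 0.5 m/s and horizontal distance between new_pad and seat below 0.04 m and z of new_pad in the frame of seat below 0.05 m).
It also fails if it takes over 40 s, if anything falls off the work surface, if the arm or the gripper's body presses on something with over 40 N, if the wrist force passes 120 N, or if a joint passes its speed limit or range.

## Robot

A 6-joint arm with a two-finger parallel gripper is mounted at the origin on a cart in front of the work surface, level with it; the furniture and walls round the work are solid. World frame = base frame: x ahead of the robot, y to its left, z up, the work surface at z = 0. Lengths are in mm, angles in rad, forces in N, time in s.
With the tool pointing down it reaches from about 350 to 875 mm from the base axis. Payload 4.2 kg.
Tool frame: the origin (TCP) lies on the mounting face of the last link; the fingertips stand 173 mm ahead of it and the grasp point (between the pads) lies 155 mm ahead of it; z points along the fingers, y is the direction in which the jaws open and shut (so a half turn about z gives the same grasp; the last joint's range is limited). The gripper opens to 85 mm and grips with 20 to 120 N. Pads are 22 mm wide; open, the fingers measure 114 mm over their backs; the gripper's body (76 mm by 85 mm) begins 54 mm behind the grasp point. The pads swing forward as they close: fully open they stand 13 mm farther back than shut.
Start: joints at [1.534, 0.385, 0.008, 0, -1.194, -0.259], TCP at [182.158, 597.845, 404.712] pointing down, gripper open.
Joint ranges: [-3.14, 3.14], [-1.21, 2.06], [-1.07, 1.41], [-3.16, 2.05], [-2.99, -0.16], [-3.1, 3.1]. Speed limits (rad/s): [2.79, 2.79, 3.14, 3.14, 3.14, 3.14].

## Interface

Orientations are given as a unit quaternion [x, y, z, w].
In Python, from bench import arm gives the robot as it stands. The module is installed in compiled form; this text tells all that it offers.
- The arm moves only by the tool play_rows, never from a script. Its argument "moves" is a list of rows, each a list of 3 entries, a list of its own where there are three numbers: the shift along the world's x, y, z in units of 30 cm (1.0 is 30 cm), then the turn about the world's z in units of 30 degrees (1.0 is 30 degrees), then the gripper's target within -1 to 1 (shut at 1, half-way at 0, fully open at -1). In form: [[[x, y, z], turn, jaw], ...]. A call has 1 to 12 rows; each row is the pose to reach, as a shift and turn from the pose measured when the call began; what a row does not reach only later rows make up. A row lasts 1/8 s, in which the tool goes at most 62.5 mm and 10.7 degrees, less where a joint would pass 70% of its speed; a pose out of reach is approached as far as the arm can. A call with a number of a shift or a turn outside -1 to 1 is refused whole. A call with a gripper value outside its range is refused whole. The fingers move at their own pace and stop on an object; the grip force is fixed at half the most. Time passes only in rows, so rows that repeat a pose let the fingers close. It gives the time, the measured TCP pose, the force and the opening at its end, in the units of the state.
- arm.read_state(): the state, without advancing time (a new reading comes with each control period).
- arm.get_image(name): name is "side" or "top"; returns a dict with "pixels" (420x560x3 uint8, red, green, blue), "vfov" (degrees; the focal length in pixels is half the picture's height over the tangent of half this angle, whatever the lens; pixels are square), "cx", "cy" (the principal point, pixels), "dist" ([k1, k2, p1, p2, k3] as OpenCV has them; the pictures are not rectified), "xyz" and "rotation" of the camera in the world. Camera axes: x right, y up, looking along -z (the intrinsics and any distortion apply to the point x, -y, -z); pixel columns grow to the right and rows downward; lengths in mm; the calibration is good to about 2 mm. A picture is of the moment at which its call begins. There is no depth.
- arm.job_done(): hands the job in, once; it reports no verdict.
Trained networks look in a picture, given as the dict that the camera call returned (one of the last four; its "shot" number tells which), for a name from the list of things; names that differ only in an ending like _2 or _b are one class to them, and where a whole thing is asked for, a point or a joint stands for the part that bears it (a point fixed in the world has none). Each returns a list of dicts, best first, with "conf" (0 to 1); they miss things now and then, are a little off and sometimes report something else, mostly with a low value. They report only what shows in the picture. A call takes as long as a camera call.
- arm.look_for(name, picture): "centre" ([x, y, z] in mm, in world coordinates, good to about 4 mm: the middle of the surface that is visible of it).
The state is a dict: "clock": time; "joints": joint angles; "joint_vel": joint speeds; "joint_efforts": joint torques, N m; "position": TCP position; "ee_rot": TCP orientation; "contact_force": force on the tool from outside, world axes, zero at the start; "wrist_torque": the same for the moment, N m; "gripper_width": finger opening in mm.
Only numpy, scipy, OpenCV 4.12 (cv2) and the standard library are available. Lean on these libraries where they do the work, as an engineer would, in place of code of your own. Each camera call takes 0.05 s, during which the arm holds its last target.

## Working session

There is one attempt and no reset: what is moved stays moved. The work goes in short steps, Python scripts to look and compute and a tool call to move; the robot and the scene stay as the last step left them, time stands still between calls to the robot, and variables do not carry over. Pictures are saved under pics/ and viewed, and the job is handed in when it is done.

Besides the shell and the picture viewer there is one more tool, called after "Request:" as name(argument=value, ...) on one line, values as JSON. play_rows: Moves the arm, as the interface text tells. Shifts and turns lie within -1 to 1; 1 stands for 30 cm of shift or 30 degrees of turn. Its arguments: {"type":"object","properties":{"moves":{"type":"array"}},"required":["moves"]}

```bash
mkdir -p pics; cat > h.py <<'E'
import numpy as np, cv2
from bench import arm
def shot(n,f):
    p=arm.get_image(n); cv2.imwrite('pics/'+f,cv2.cvtColor(np.asarray(p['pixels'],np.uint8),cv2.COLOR_RGB2BGR)); return p
def R(p):
    r=np.array(p['rotation'],float)
    if r.size==9: return r.reshape(3,3)
    from scipy.spatial.transform import Rotation as Ro
    return Ro.from_quat(r).as_matrix()
def K(p):
    f=210/np.tan(np.radians(p['vfov'])/2); return np.array([[f,0,p['cx']],[0,f,p['cy']],[0,0,1.]])
def ray(p,uv,z):
    u=cv2.undistortPoints(np.array([[uv]],float),K(p),np.array(p['dist'],float))[0,0]
    d=R(p)@np.array([u[0],-u[1],-1]); c=np.array(p['xyz'],float); return c+d*(z-c[2])/d[2]
def proj(p,X):
    q=(np.atleast_2d(X)-np.array(p['xyz'],float))@R(p); q=q*[1,-1,-1]
    return cv2.projectPoints(q,np.zeros(3),np.zeros(3),K(p),np.array(p['dist'],float))[0][:,0]
E
python3 - <<'E'
from h import *
for n in ('top','side'):
    p=shot(n,n+'0.png'); print(n,p['xyz'],p['rotation'],p['vfov'],p['cx'],p['cy'],p['dist'])
    for o in ('new_pad','worn_pad','bracket'):
        print(o,[(np.round(d['centre'],1),round(d['conf'],2),np.round(proj(p,d['centre'])[0])) for d in arm.look_for(o,p)][:3])
s=arm.read_state();print(s)
E
```

```text
top [ 399.94637717 -243.98675864  971.62618824] [ 0.02939142 -0.03144463 -0.69862251  0.71419463] 43.56595763230328 267.1787128130674 211.8026005756994 [0.04721041 0.         0.         0.         0.        ]
new_pad [(array([ 588.3, -317.1,   14.6]), 0.92, array([307., 156.]))]
worn_pad [(array([ 420.4, -358.7,    5.2]), 0.76, array([328., 247.]))]
bracket [(array([ 489.1, -129.8,   12.2]), 0.81, array([204., 207.]))]
side [ 160.90886504 -834.04811569  530.90260447] [ 0.45186248 -0.1121983  -0.2268587   0.85543379] 47.4557982064179 273.76040875397507 214.06104681947025 [-0.11056572  0.          0.          0.          0.        ]
new_pad [(array([ 582. , -327.4,   17.9]), 0.96, array([347., 245.]))]
worn_pad [(array([ 418.4, -362.4,   13.2]), 0.9, array([274., 293.]))]
bracket [(array([ 478. , -159. ,   17.6]), 0.83, array([249., 215.]))]
{'clock': 0.4, 'joints': array([ 1.53357983e+00,  3.84868154e-01,  7.73927418e-03, -6.38897650e-05,
       -1.19400630e+00, -2.58569928e-01]), 'joint_vel': array([-3.98496688e-05, -7.02458482e-04,  1.50199843e-03,  4.73581436e-04,
        2.68977737e-04,  6.43094161e-04]), 'joint_efforts': array([ 3.30381943e-05, -3.91584027e+01,  1.88329393e+01,  4.18457240e+00,
       -1.46087415e-03, -3.58893885e-06]), 'position': array([182.1628631 , 597.83284806, 404.53795485]), 'ee_rot': array([ 9.89081970e-01, -1.47366300e-01, -1.08070611e-05,  1.71669345e-04]), 'contact_force': array([-0.44623055,  0.96078089,  0.69734883]), 'wrist_torque': array([-0.05651664,  0.03756648, -0.00509231]), 'gripper_width': 85.11388538440698}
```

View pics/top0.png

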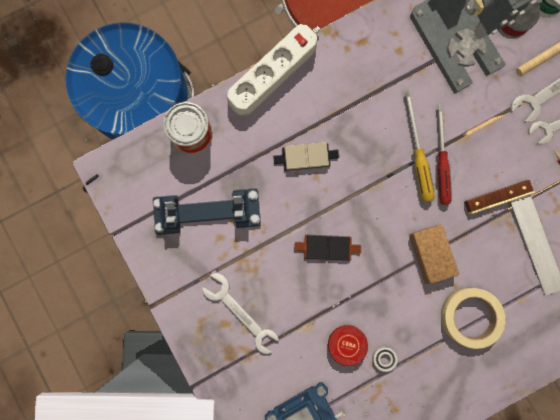

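View pics/side0.png

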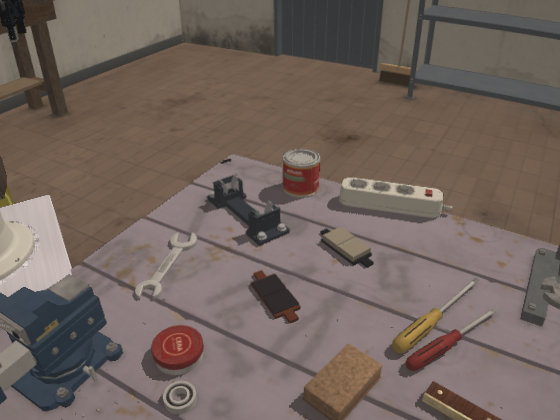

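The top picture shows the new pad at (307,156), the bracket at (207,211) and the worn pad at (328,248). Both pads lie lining up. I'll enlarge these for the poses.

```bash
python3 - <<'E'
import cv2,numpy as np
t=cv2.imread('pics/top0.png');s=cv2.imread('pics/side0.png')
a=cv2.resize(t[130:250,140:350],None,fx=3.8,fy=3.8,interpolation=cv2.INTER_CUBIC);cv2.imwrite('pics/tz.png',a)
a=cv2.resize(s[165:275,200:385],None,fx=4.3,fy=4.3,interpolation=cv2.INTER_CUBIC);cv2.imwrite('pics/sz.png',a)
E
```

```text
(no output)
```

View pics/tz.png

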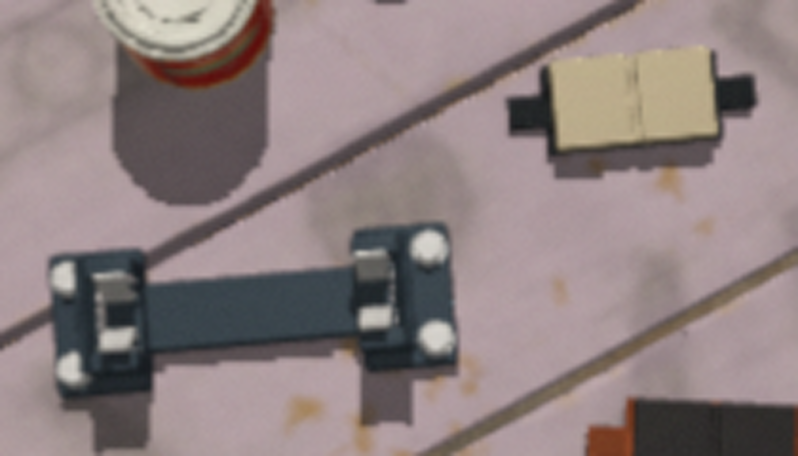

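View pics/sz.png

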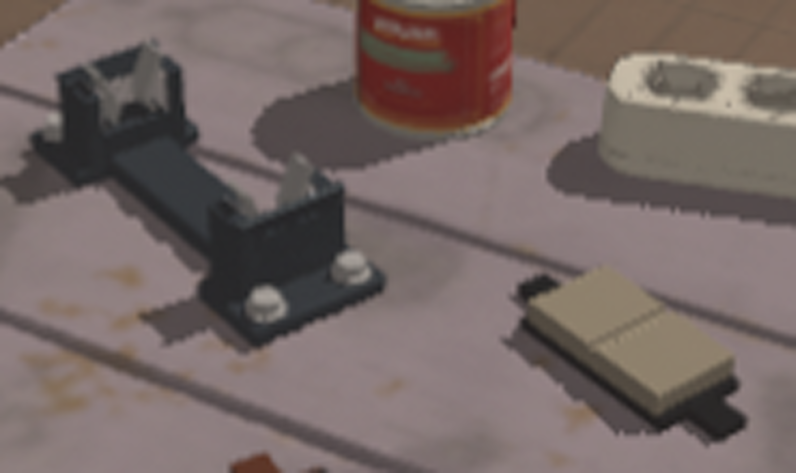

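```bash
cat > fit.py <<'E'
from h import *
from scipy.optimize import least_squares
def T(z,o,s): z=np.array(z,float); return (z+0.5)/s-0.5+np.array(o)
def place(q,P):
    c,s=np.cos(q[2]),np.sin(q[2]);P=np.array(P,float); return np.c_[q[0]+c*P[:,0]-s*P[:,1],q[1]+s*P[:,0]+c*P[:,1],P[:,2]]
def fit(obs,q0):
    f=lambda q:np.concatenate([(proj(p,place(q,P))-uv).ravel() for p,P,uv in obs])
    r=least_squares(f,q0,x_scale=[10,10,.05],loss='soft_l1'); return r.x,np.round(r.fun.reshape(-1,2),1)
E
cat > m.py <<'E'
from fit import *
t=shot('top','t1.png');s=shot('side','s1.png')
# top view: image right = -y, up = +x roughly
L=[[22,39,17],[22,-39,17],[-22,-39,17],[-22,39,17]]
ut=T([(551,60),(711,47),(719,136),(557,150)],(140,130),3.8)
us=T([(525,308),(604,266),(735,358),(660,402)],(200,165),4.3)
Ls=[L[3],L[0],L[1],L[2]]
B=[[35,97,12],[-35,97,12],[35,-97,12],[-35,-97,12]]
bt=T([(50,258),(60,395),(446,224),(457,366)],(140,130),3.8)
Bs=[[-35,-97,12],[35,-97,12],[-27,-77,46],[27,-77,46],[-27,77,46]]
bs=T([(258,327),(383,268),(212,207)if 0 else (222,234),(342,187),(60,74)],(200,165),4.3)
Bs=Bs[:2]+Bs[3:4];bs=np.r_[bs[:2],bs[3:4]]
for name,o,q0 in [('pad',[(t,L,ut),(s,Ls,us)],[588,-317,0]),('br',[(t,B,bt),(s,Bs,bs)],[480,-135,0])]:
    for k in (o,o[:1],o[1:]):
        q,r=fit(k,q0); print(name,np.round(q[:2],1),round(np.degrees(q[2]),2),r.tolist())
    Q=fit(o,q0)[0]
    if name=='pad': Qp=Q
    else: Qb=Q
def box(x0,x1,y0,y1,z0,z1): return [[x,y,z] for x in(x0,x1) for y in(y0,y1) for z in(z0,z1)]
for p,f,(x0,x1,y0,y1,sc) in((t,'t1',(140,350,130,250,3.8)),(s,'s1',(200,385,165,275,4.3))):
    im=cv2.resize(cv2.imread(f'pics/{f}.png')[y0:y1,x0:x1],None,fx=sc,fy=sc,interpolation=cv2.INTER_CUBIC)
    for Q,bxs in((Qp,[box(-22,22,-39,39,6,17),box(-8,8,-61,61,0,6)]),(Qb,[box(-35,35,-97,97,0,12),box(-27,27,51,77,12,46),box(-27,27,-77,-51,12,46)])):
        for b in bxs:
            u=(proj(p,place(Q,b))-[x0,y0]+.5)*sc-.5
            for i in range(8):
                for k in(1,2,4):
                    if not i&k: cv2.line(im,tuple(int(v) for v in u[i]),tuple(int(v) for v in u[i|k]),(0,255,0),1)
    cv2.imwrite(f'pics/{f}o.png',im)
E
python3 m.py
```

```text
pad [ 588.2 -316.7] 6.59 [[0.0, 0.1], [0.1, -0.4], [0.4, -0.3], [0.8, -0.0], [-0.1, -0.9], [-0.1, 0.1], [-0.0, 0.0], [-1.2, -0.3]]
pad [ 587.9 -316.1] 5.92 [[-0.2, -0.0], [-0.1, 0.0], [-0.0, 0.1], [0.3, -0.1]]
pad [ 588.2 -317.7] 7.8 [[0.1, -0.3], [-0.3, 0.4], [0.5, -0.0], [-0.2, -0.1]]
br [ 481.6 -133.8] 6.39 [[-1.3, -0.7], [-1.2, 1.3], [0.1, -1.0], [0.5, -0.6], [-1.8, 1.2], [0.6, 1.0], [0.1, 1.1]]
br [ 481.1 -134.6] 5.9 [[-0.7, -0.9], [-0.9, 1.2], [0.7, -0.3], [0.9, 0.2]]
br [ 479.3 -132.2] 9.41 [[-0.4, 0.6], [0.7, -0.6], [-0.1, -0.1]]
```

View pics/t1o.png

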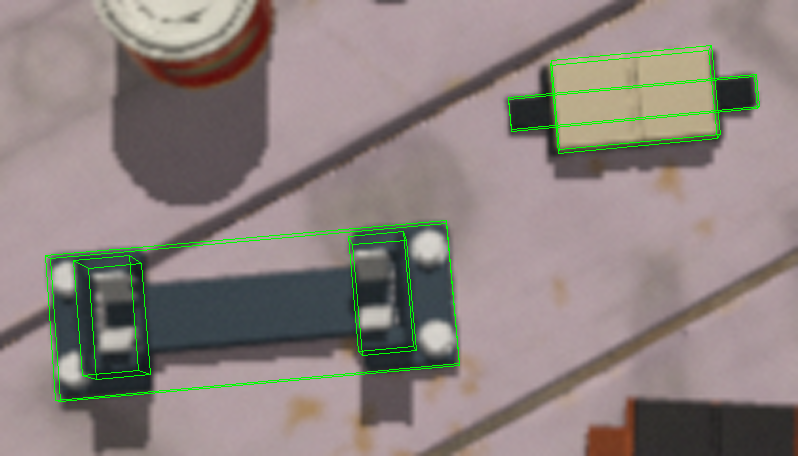

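View pics/s1o.png

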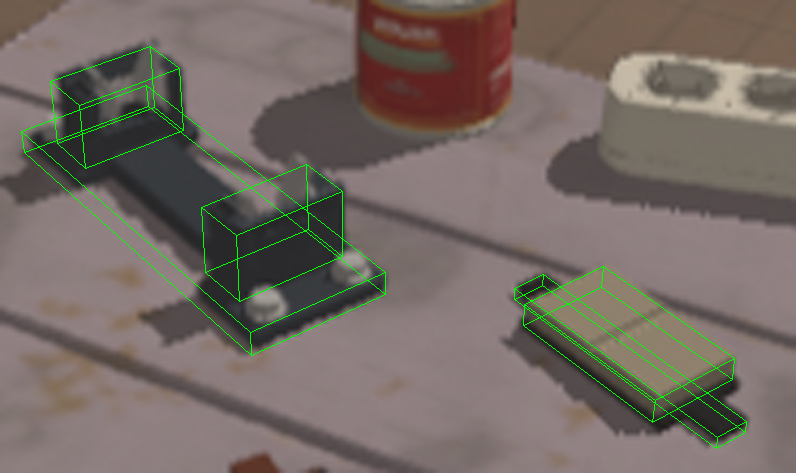

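```bash
python3 - <<'E'
import cv2,numpy as np
s=cv2.imread('pics/side0.png');t=cv2.imread('pics/top0.png')
g=lambda a:np.clip(a.astype(float)*1.8,0,255).astype(np.uint8)
cv2.imwrite('pics/z1.png',g(cv2.resize(s[170:250,200:295],None,fx=7.5,fy=7.5,interpolation=cv2.INTER_NEAREST)))
cv2.imwrite('pics/z2.png',g(cv2.resize(t[180:245,145:270],None,fx=6.4,fy=6.4,interpolation=cv2.INTER_NEAREST)))
E
```

```text
(no output)
```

View pics/z1.png

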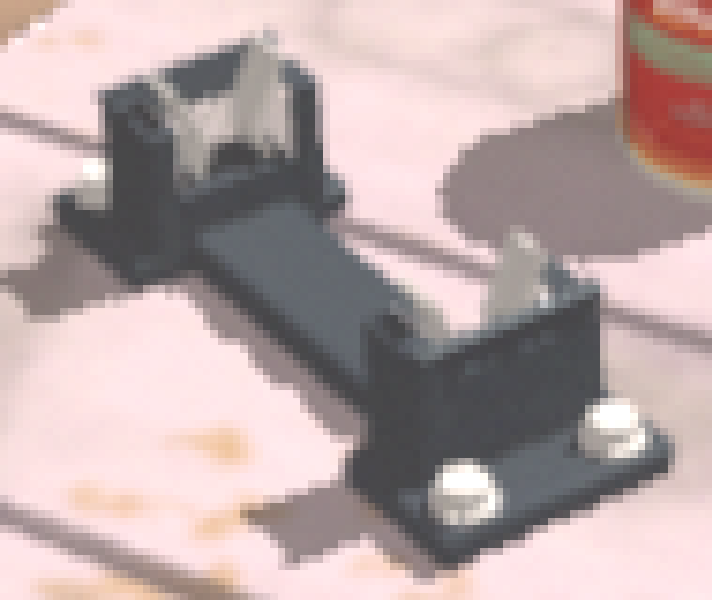

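View pics/z2.png

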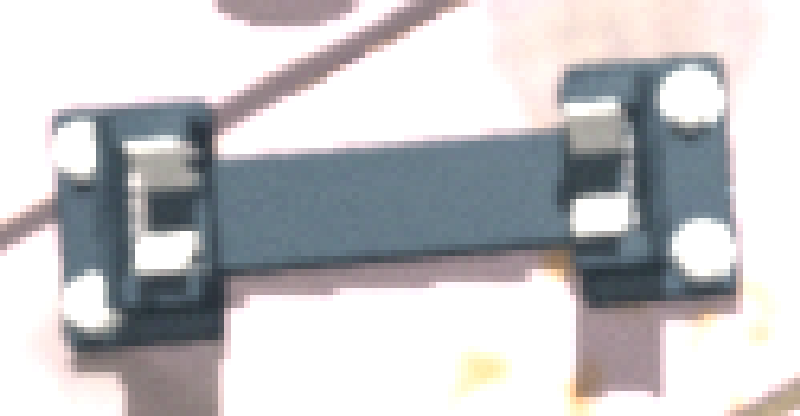

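```bash
cat > m2.py <<'E'
from fit import *
t=shot('top','t2.png');s=shot('side','s2.png')
for h in (5,8):
  Bt=[[35,97,h],[-35,97,h/2],[35,-97,h],[-35,-97,h/2],[17,51,12],[-17,51,12]]
  bt=T([(53,113),(75,349),(725,60),(740,301),(218,160),(222,275)],(145,180),6.4)
  Bs=[[-27,-77,46],[27,-77,46],[-27,-51,46],[-27,77,46],[27,51,46],[-35,-97,0],[35,-97,0],[-35,97,h]]
  bs=T([(427,355),(600,290),(370,312),(103,92),(318,82),(440,568),(672,470),(57,200)],(200,170),7.5)
  o=[(t,Bt,bt),(s,Bs,bs)]
  for k in (o,o[:1],o[1:]):
    q,r=fit(k,[480,-135,0]); print(h,np.round(q[:2],1),round(np.degrees(q[2]),2),r.tolist())
Qb=fit(o,[480,-135,0])[0]
# clip midpoints in top view, z ~56
E
python3 m2.py
```

```text
5 [ 482.9 -134.1] 6.04 [[-0.2, -1.0], [-0.9, 0.0], [-0.4, -1.3], [0.4, -1.3], [-1.0, -1.1], [-0.3, -0.6], [-1.5, 2.5], [0.2, 1.0], [-1.8, 1.5], [-1.0, 1.6], [0.3, -0.0], [0.2, 1.9], [0.6, 1.0], [-1.3, 1.5]]
5 [ 481.1 -134.9] 5.68 [[0.3, -0.4], [-0.6, 0.6], [0.2, -0.0], [0.7, -0.0], [-0.5, -0.3], [0.0, 0.2]]
5 [ 486.  -130.3] 5.66 [[-1.2, 0.9], [0.5, -0.4], [-1.4, -0.0], [-0.1, 0.2], [1.0, -1.3], [0.3, 0.2], [0.8, -0.4], [-0.4, 0.1]]
8 [ 482.7 -134.3] 6.07 [[-0.4, -1.1], [-0.9, 0.1], [-0.3, -1.5], [0.5, -1.3], [-0.9, -1.0], [-0.2, -0.5], [-1.5, 2.5], [0.2, 1.0], [-1.8, 1.6], [-1.0, 1.7], [0.3, 0.1], [0.2, 1.9], [0.6, 1.1], [-1.5, 0.4]]
8 [ 481.  -135.1] 5.64 [[0.0, -0.5], [-0.7, 0.6], [0.2, -0.1], [0.8, 0.1], [-0.4, -0.3], [0.1, 0.2]]
8 [ 485.8 -130.7] 5.82 [[-1.1, 1.0], [0.6, -0.3], [-1.4, 0.1], [-0.2, 0.4], [0.9, -1.1], [0.5, 0.4], [0.9, -0.3], [-0.7, -0.9]]
```

Fit results: the new pad is at about (588, -317) with yaw 6°, and the bracket is at about (482.5, -134) with yaw 5.9°. The tool needs a turn of about -67°. I'll swing over in stages.

Request:
play_rows(moves=[[[0.125, -0.125, 0], -0.125, -1], [[0.25, -0.25, 0], -0.25, -1], [[0.375, -0.375, 0], -0.375, -1], [[0.5, -0.5, 0], -0.5, -1], [[0.625, -0.625, 0], -0.625, -1], [[0.75, -0.75, 0], -0.75, -1], [[0.875, -0.875, 0], -0.875, -1], [[1, -1, 0], -1, -1]])

```text
clock: 1.6
position: [483.2, 296.5, 405.0]
ee_rot: [0.917, -0.399, 0.0, -0.0]
contact_force: [0.3, 0.6, -1.0]
gripper_width: 85.2
```

Request:
play_rows(moves=[[[0.04, -0.17, 0], -0.17, -1], [[0.08, -0.34, 0], -0.34, -1], [[0.12, -0.5, 0], -0.5, -1], [[0.16, -0.67, 0], -0.67, -1], [[0.21, -0.84, 0], -0.84, -1], [[0.25, -1, 0], -1, -1]])

```text
clock: 2.35
position: [558.4, -5.3, 405.3]
ee_rot: [0.781, -0.624, 0.0, -0.001]
contact_force: [0.6, -0.1, 0.0]
gripper_width: 86.1
```

Request:
play_rows(moves=[[[0.02, -0.17, 0], -0.05, -1], [[0.04, -0.34, 0], -0.1, -1], [[0.06, -0.5, -0.05], -0.15, -1], [[0.08, -0.67, -0.15], -0.2, -1], [[0.1, -0.84, -0.25], -0.23, -1], [[0.1, -1, -0.35], -0.23, -1]])

```text
clock: 3.1
position: [588.6, -307.0, 299.4]
ee_rot: [0.742, -0.67, 0.001, -0.001]
contact_force: [0.7, -0.1, 0.2]
gripper_width: 85.2
```

```bash
python3 - <<'E'
from h import *
s=arm.read_state();print(s['clock'],s['position'],s['joints']);q=s['ee_rot'];print(q,2*np.degrees(np.arctan2(q[1],q[0]))-90)
shot('side','s3.png');shot('top','t3.png')
E
```

```text
3.1 [ 588.64074602 -307.01419531  299.44094819] [-2.37721081e-01  5.31951381e-01 -2.69230974e-02 -3.60865796e-04
 -1.00979109e+00  3.40454513e-01]
[ 7.42415275e-01 -6.69939103e-01  8.64035693e-04 -6.41748571e-04] -174.12478973185443
```

View pics/s3.png

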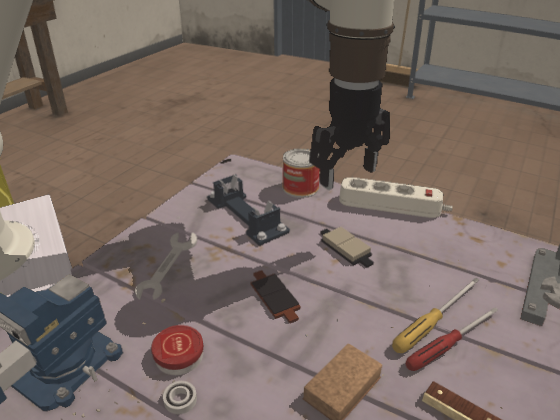

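The open jaws at (325,170) and (372,160) are above the pad at (347,246), opening across its long sides. Next I descend and close.

Request:
play_rows(moves=[[[0, -0.032, -0.15], 0, -1], [[0, -0.032, -0.28], 0, -1], [[0, -0.032, -0.36], 0, -1], [[0, -0.032, -0.4], 0, -1], [[0, -0.032, -0.412], 0, -1], [[0, -0.032, -0.412], 0, -1]])

```text
clock: 3.95
position: [587.3, -318.6, 172.6]
ee_rot: [0.741, -0.672, -0.002, 0.001]
contact_force: [0.1, 0.3, 0.6]
gripper_width: 85.6
```

```bash
python3 - <<'E'
from h import *
p=shot('side','s4.png')
a=cv2.imread('pics/s4.png')[150:310,240:450];cv2.imwrite('pics/s4z.png',cv2.resize(a,None,fx=3.7,fy=3.7))
E
```

```text
(no output)
```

View pics/s4z.png

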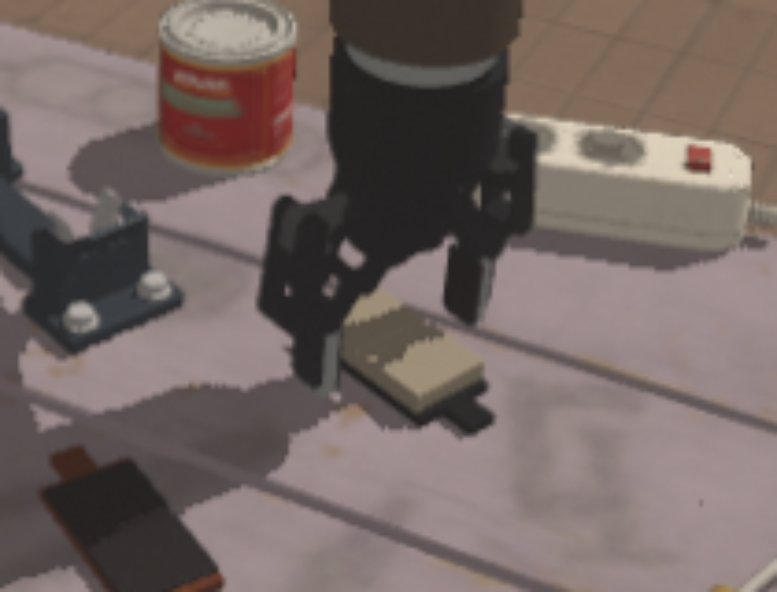

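```bash
python3 - <<'E'
from h import *
for i in range(3):
    s=arm.read_state();print(s['clock'],s['position'],s['contact_force']);arm.get_image('top')
E
```

```text
4.0 [ 587.35103371 -318.67763229  172.91522319] [ 6.25575108e-04 -2.60113097e-01  9.23470558e-01]
4.05 [ 587.3021591  -318.73667767  172.96461347] [ 0.39473867  0.82166021 -0.37618943]
4.1 [ 587.2047939  -318.72557136  172.87928439] [ 0.48990747 -0.35731027  0.16703703]
```

Request:
play_rows(moves=[[[0.002, 0.005, 0.01], 0, -1], [[0.002, 0.005, 0.01], 0, 0], [[0.002, 0.005, 0.01], 0, 0.5], [[0.002, 0.005, 0.01], 0, 1], [[0.002, 0.005, 0.01], 0, 1], [[0.002, 0.005, 0.01], 0, 1], [[0.002, 0.005, 0.01], 0, 1], [[0.002, 0.005, 0.01], 0, 1]])

```text
clock: 5.15
position: [588.3, -317.3, 176.6]
ee_rot: [0.741, -0.672, -0.001, 0.0]
contact_force: [1.3, 1.1, 6.2]
gripper_width: 42.6
```

Request:
play_rows(moves=[[[0, 0, 0.05], 0, 1], [[0, 0, 0.15], 0, 1], [[0, 0, 0.25], 0, 1], [[0, 0, 0.33], 0, 1], [[0, 0, 0.35], 0, 1], [[0, 0, 0.35], 0, 1], [[0, 0, 0.35], 0, 1]])

```text
clock: 6.02
position: [587.8, -317.2, 279.8]
ee_rot: [0.74, -0.672, -0.003, 0.001]
contact_force: [0.3, 0.3, -2.1]
gripper_width: 42.1
```

```bash
python3 - <<'E'
from h import *
p=shot('side','s5.png')
a=cv2.imread('pics/s5.png')[120:280,240:450];cv2.imwrite('pics/s5z.png',cv2.resize(a,None,fx=3.7,fy=3.7))
s=arm.read_state();print(s['position'],s['contact_force'],s['gripper_width'],s['ee_rot'])
E
```

```text
[ 587.88307697 -317.17183126  279.92549466] [ 0.2875464   0.29716037 -2.14153474] 42.340740759491915 [ 0.74053211 -0.6720148  -0.00273021  0.00091914]
```

View pics/s5z.png

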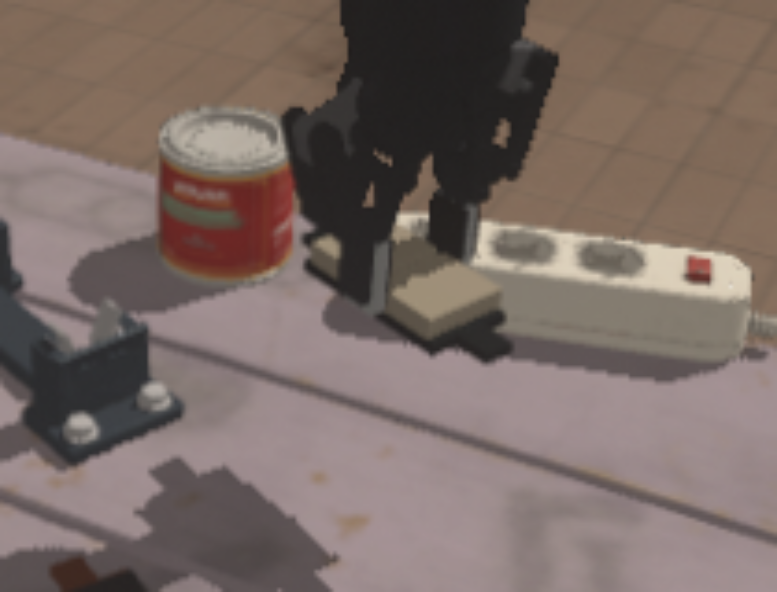

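The pad is held and level. Now I carry it over the bracket.

Request:
play_rows(moves=[[[-0.044, 0.076, 0], 0, 1], [[-0.132, 0.229, 0], 0, 1], [[-0.22, 0.381, 0], 0, 1], [[-0.3, 0.52, 0], 0, 1], [[-0.34, 0.59, -0.01], 0, 1], [[-0.352, 0.61, -0.03], 0, 1], [[-0.352, 0.61, -0.04], 0, 1], [[-0.352, 0.61, -0.04], 0, 1], [[-0.352, 0.61, -0.04], 0, 1]])

```text
clock: 7.2
position: [482.8, -134.8, 267.7]
ee_rot: [0.74, -0.672, -0.003, 0.001]
contact_force: [-0.9, 0.4, -0.7]
gripper_width: 42.3
```

```bash
python3 - <<'E'
from h import *
s=arm.read_state();print(s['clock'],s['position'],s['contact_force'],s['gripper_width'],s['ee_rot'])
p=shot('side','s6.png')
a=cv2.imread('pics/s6.png')[120:260,180:330];cv2.imwrite('pics/s6z.png',np.clip(1.6*cv2.resize(a,None,fx=4.2,fy=4.2).astype(float),0,255).astype(np.uint8))
p=shot('top','t6.png')
a=cv2.imread('pics/t6.png')[160:260,130:280];cv2.imwrite('pics/t6z.png',np.clip(1.6*cv2.resize(a,None,fx=5,fy=5).astype(float),0,255).astype(np.uint8))
E
```

```text
7.2 [ 482.75990247 -134.80319545  267.7340935 ] [-0.86321603  0.40888436 -0.7111832 ] 42.29545920713906 [ 0.74019444 -0.6723869  -0.00267175  0.00095791]
```

View pics/s6z.png

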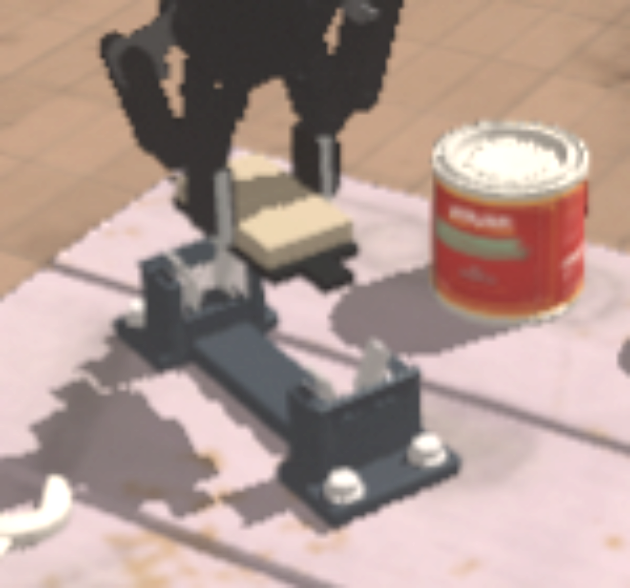

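View pics/t6z.png

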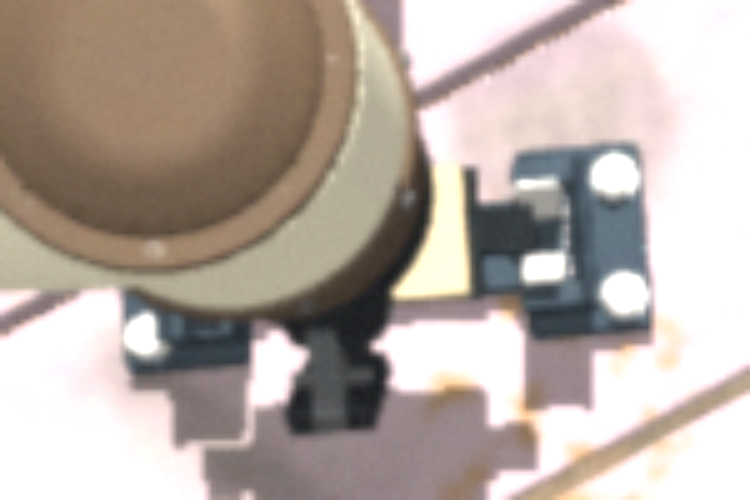

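Request:
play_rows(moves=[[[0, 0.002, -0.03], 0, 1], [[0, 0.002, -0.06], 0, 1], [[0, 0.002, -0.09], 0, 1], [[0, 0.002, -0.105], 0, 1], [[0, 0.002, -0.105], 0, 1], [[0, 0.002, -0.105], 0, 1]])

```text
clock: 8.05
position: [482.7, -134.0, 236.6]
ee_rot: [0.74, -0.672, -0.002, 0.001]
contact_force: [-0.3, -0.1, -2.0]
gripper_width: 42.2
```

```bash
python3 - <<'E'
from h import *
s=arm.read_state();print(s['clock'],s['position'],s['contact_force'],s['gripper_width'],s['ee_rot'])
p=shot('side','s7.png')
a=cv2.imread('pics/s7.png')[150:250,180:310];cv2.imwrite('pics/s7z.png',np.clip(1.6*cv2.resize(a,None,fx=5.5,fy=5.5).astype(float),0,255).astype(np.uint8))
p=shot('top','t7.png')
a=cv2.imread('pics/t7.png')[160:260,130:280];cv2.imwrite('pics/t7z.png',np.clip(1.6*cv2.resize(a,None,fx=5,fy=5).astype(float),0,255).astype(np.uint8))
E
```

```text
8.05 [ 482.74764588 -134.04959962  236.55611028] [-0.25323005 -0.1013591  -2.03437869] 42.24321645463837 [ 0.74030609 -0.67226512 -0.00243697  0.00075053]
```

View pics/s7z.png

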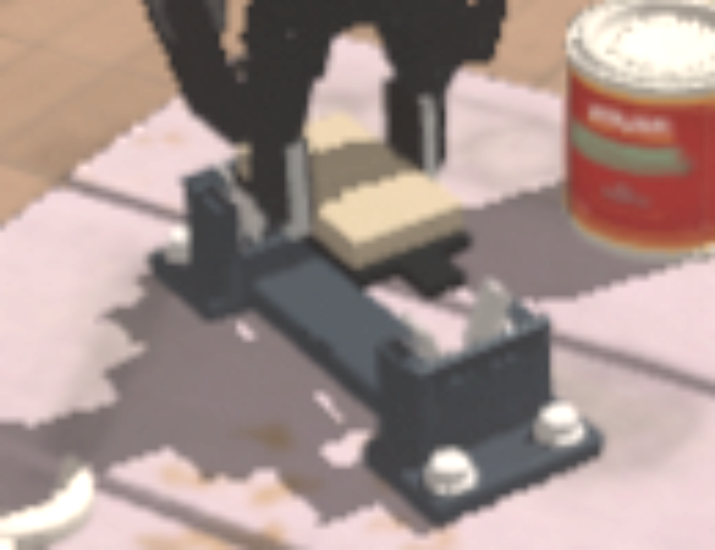

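View pics/t7z.png

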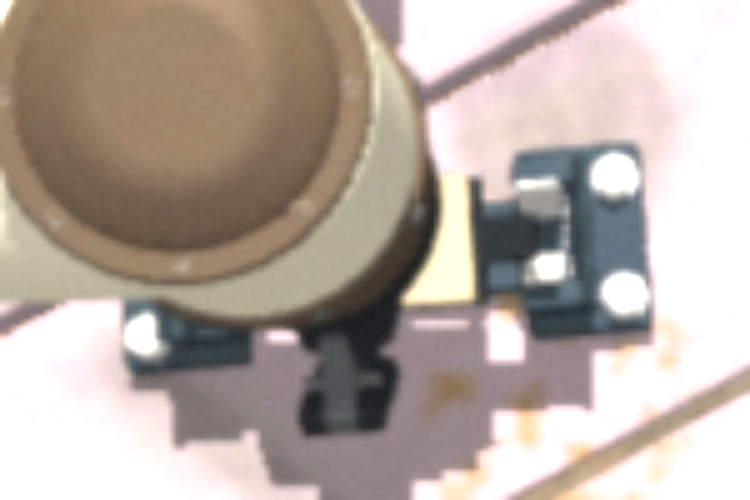

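The ear sits between the clips in the top view: the ear centre row is about 233 and the clip midline about 231. The gap to the slot back is about 8 mm, as intended. Now I press down slowly.

Request:
play_rows(moves=[[[0, 0, -0.012], 0, 1], [[0, 0, -0.024], 0, 1], [[0, 0, -0.036], 0, 1], [[0, 0, -0.048], 0, 1], [[0, 0, -0.056], 0, 1], [[0, 0, -0.064], 0, 1], [[0, 0, -0.072], 0, 1], [[0, 0, -0.072], 0, 1]])

```text
clock: 9.15
position: [483.3, -134.0, 215.3]
ee_rot: [0.74, -0.672, -0.002, -0.0]
contact_force: [2.3, -0.5, -0.9]
gripper_width: 42.5
```

Request:
play_rows(moves=[[[0, 0, -0.008], 0, 1], [[0, 0, -0.016], 0, 1], [[0, 0, -0.024], 0, 1], [[0, 0, -0.032], 0, 1], [[0, 0, -0.038], 0, 1], [[0, 0, -0.043], 0, 1], [[0, 0, -0.043], 0, 1]])

```text
clock: 10.02
position: [483.2, -134.0, 202.0]
ee_rot: [0.74, -0.672, -0.002, 0.0]
contact_force: [2.1, -0.4, -4.2]
gripper_width: 42.3
```

Request:
play_rows(moves=[[[0, 0, -0.005], 0, 1], [[0, 0, -0.008], 0, 1], [[0, 0, -0.008], 0, 1]])

```text
clock: 10.4
position: [483.2, -134.0, 201.6]
ee_rot: [0.741, -0.672, -0.002, 0.0]
contact_force: [-2.6, 2.7, 14.0]
gripper_width: 42.1
```

```bash
python3 - <<'E'
from h import *
s=arm.read_state();print(s['clock'],s['position'],s['contact_force'],s['wrist_torque'])
p=shot('side','s8.png')
a=cv2.imread('pics/s8.png')[150:250,180:310];cv2.imwrite('pics/s8z.png',np.clip(1.6*cv2.resize(a,None,fx=5.5,fy=5.5).astype(float),0,255).astype(np.uint8))
E
```

```text
10.4 [ 483.24787083 -133.95689404  201.55926246] [-2.59430853  2.65195078 13.98209528] [ 0.63418904  0.69971897 -0.00531008]
```

View pics/s8z.png

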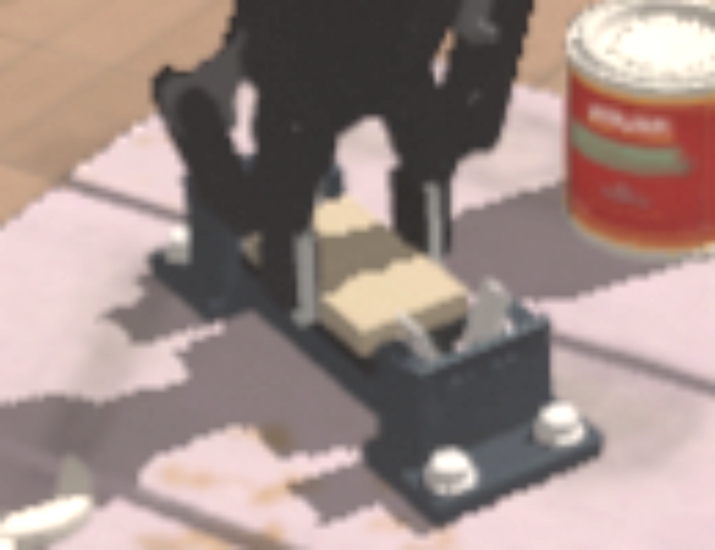

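The pad stopped on a firm 14 N contact at the expected height: TCP 201.6, so the underside is at about 25 mm. Now I release and retreat.

Request:
play_rows(moves=[[[0, 0, 0.002], 0, 0.3], [[0, 0, 0.002], 0, -0.2], [[0, 0, 0.002], 0, -1], [[0, 0, 0.002], 0, -1], [[0, 0, 0.002], 0, -1], [[0, 0, 0.05], 0, -1], [[0, 0, 0.15], 0, -1], [[0, 0, 0.3], 0, -1], [[-0.1, 0.1, 0.4], 0, -1], [[-0.2, 0.25, 0.5], 0, -1], [[-0.3, 0.4, 0.5], 0, -1], [[-0.4, 0.5, 0.5], 0, -1]])

```text
clock: 11.95
position: [362.0, 17.1, 353.0]
ee_rot: [0.741, -0.672, -0.001, -0.001]
contact_force: [-0.3, 0.0, 0.5]
gripper_width: 85.6
```

Request:
play_rows(moves=[[[0, 0.15, 0], 0, -1], [[0, 0.3, 0], 0, -1], [[0, 0.45, 0], 0, -1], [[0, 0.45, 0], 0, -1]])

```text
clock: 12.45
position: [362.0, 154.3, 354.1]
ee_rot: [0.742, -0.67, -0.001, -0.003]
contact_force: [-0.8, -0.2, -0.6]
gripper_width: 85.3
```

```bash
python3 - <<'E'
from fit import *
s=arm.read_state();print(s['clock'],s['position'],s['contact_force'],s['gripper_width'])
for n,(y0,y1,x0,x1),f in(('side',(165,255,190,310),'s9'),('top',(170,250,140,280),'t9')):
    p=shot(n,f+'.png')
    for o in('new_pad','worn_pad'): print(n,o,[(np.round(d['centre'],1),round(d['conf'],2)) for d in arm.look_for(o,p)][:2])
    a=cv2.resize(cv2.imread(f'pics/{f}.png')[y0:y1,x0:x1],None,fx=5.6,fy=5.6)
    cv2.imwrite(f'pics/{f}z.png',np.clip(1.6*a.astype(float),0,255).astype(np.uint8))
E
```

```text
12.45 [362.03863878 154.25795027 354.11545533] [-0.8111548  -0.15504969 -0.61568339] 85.27402467845712
side new_pad [(array([ 476.3, -139.6,   40.5]), 0.77)]
side worn_pad [(array([ 417.7, -362.2,    6.9]), 0.56)]
top new_pad [(array([ 482.4, -133.4,   39.4]), 0.65)]
top worn_pad [(array([ 424. , -357.3,    6.1]), 0.76)]
```

View pics/s9z.png

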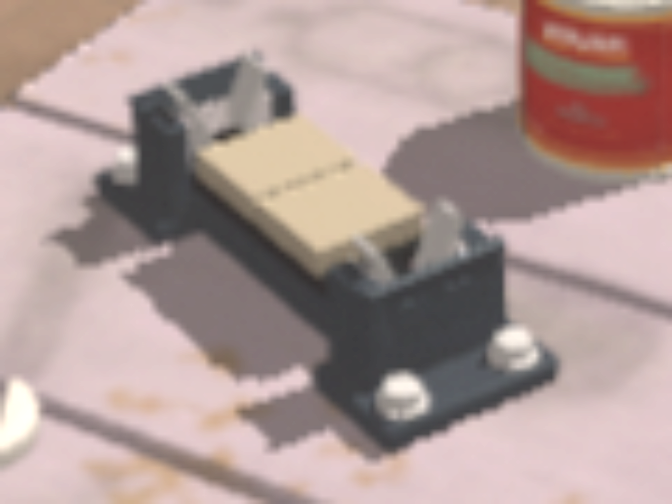

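View pics/t9z.png

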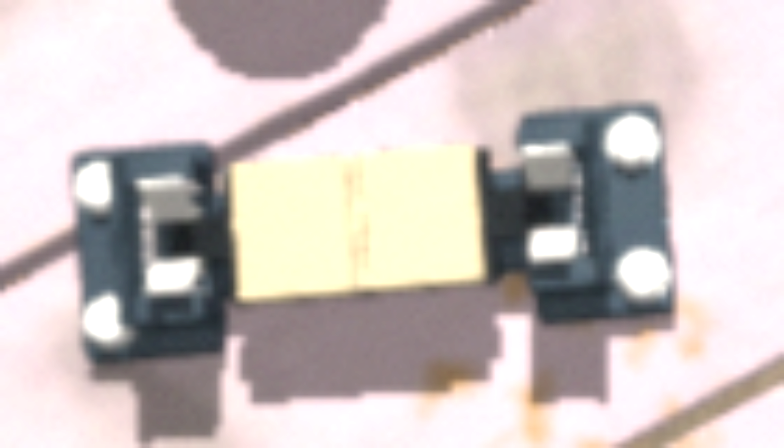

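The pad lies between the pillars with both ears below the clips, lining up. I'll check its height and tilt by fitting the corners.

```bash
python3 - <<'E'
from fit import *
t=shot('top','t10.png');s=shot('side','s10.png')
ut=T([(228,165),(472,147),(487,275),(238,300)],(140,170),5.6)
us=T([(197,157),(292,113),(425,208),(317,252)],(190,165),5.6)
L=np.array([[22,39,0],[22,-39,0],[-22,-39,0],[-22,39,0.]]);Ls=L[[3,0,1,2]]
def pl(q,P): return place(q,P)+[0,0,1]*(q[3]+P[:,:2]@q[4:6])[:,None]
f=lambda q:np.r_[(proj(t,pl(q,L))-ut).ravel(),(proj(s,pl(q,Ls))-us).ravel()]
r=least_squares(f,[482,-134,.1,42,0,0],x_scale=[10,10,.1,10,.05,.05])
print(np.round(r.x,3),np.degrees(r.x[2]),np.round(r.fun,1))
E
```

```text
[ 4.82649e+02 -1.32416e+02  1.21000e-01  4.24820e+01  1.10000e-02
 -1.10000e-02] 6.94084656813642 [-0.  -0.2  0.2 -1.3 -0.2  0.4  0.3  0.3 -1.1 -0.3  0.9  0.2 -0.1 -0.1
 -0.4  0.3]
```

The lining top comes out at z = 42.5 mm (42 expected), with tilt under 1°, centred at (482.6, -132.4). It is seated.

```bash
python3 -c "
from bench import arm
print(arm.job_done())"
```

```text
the job is handed in; nothing more can be done
None
```

I gripped the new pad across its long sides and carried it to the bracket with its lining up. I pressed it slowly down between the clips until it stopped at the expected height with a firm 14 N contact. Then I let go, moved the arm well clear, and handed the job in at about 12.6 s.

**Last checks:**
- **Height and tilt:** a two-camera corner fit put the lining top at z = 42.5 mm, where 42 means fully home. Tilt was about 0.9°.
- **Position and angle:** the fit put the pad about 1–2 mm from the estimated seat centre and about 1° off in yaw.
- **Worn pad:** it was not touched. The network's before and after positions agree within its error of about 4 mm.

**Disagreements:**
- The two cameras' estimates of the bracket position differed by about 5–6 mm. I leaned on the top view, and the fit into the slots bore that out.
- The network's side-view position for the seated pad, (476, -140), was about 9–10 mm from the corner fit. I put that down to parts of the pad being hidden.

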